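# Flick the day marker's wheel round to green

### The job

The oats jar gets today's colour: on the day marker with the white body, flick the ribs of the colour wheel forward (away from the robot) with a closed fingertip, click by click, until the green flat lies uppermost, and stop there without going past it. Flick gently and only touch: pinch and lift nothing, leave the wheel of the black marker as it is, and leave the spice jars, salt shaker, glass and tape standing where they are.

Things in the scene. Friction and masses are not known exactly. Their poses are not given: they have to be found in the camera images.
- marker_white: day marker with a white plastic body, stuck down (it cannot shift): base 130 x 74 x 14 mm, two cheeks 55 mm apart over their outsides, up to 93 mm high, and between them the colour wheel, standing out to 118 mm. Origin: centre of the underside, under the axle. x is the forward flick direction (away from the robot, turned at most 0.5 rad), y along the axle, z up.
- white_axle (a point): centre of the white marker's wheel, on its level axle, 66 mm above the worktop. The wheel is a seven-sided drum 34 mm wide, a coloured flat per side 33 mm from the axle; on each corner a metal rib 6 mm thick, 34 mm wide, its edge 52 mm from the axle. At rest one flat lies level on top, and the two upper ribs lean 0.45 rad from upright, one to the front, one to the back.
- wheel_white (a joint): turn of that wheel, rad: 0 with green uppermost; grows as the upper ribs go forward (marker's +x). A click is 2 pi/7 = 0.898; the wheel springs to the nearest multiple and stays (1.5 N at the ribs takes it over the hump halfway). It starts at about -1.80, -2.69 or -3.59 (two to four clicks before green), turns both ways without stops and does not wrap.
- white_green (a point): middle of the outer face of the green flat of the white marker's wheel. Flicked forward, the flats come up in the order blue, yellow, red, brown, green, then orange, black
- marker_black: a second, equal day marker with a black body, also stuck down; to be left alone. Same size, origin and axes as the white one. The two may stand either way round, one to the left and one to the right.
- black_green (a point): middle of the outer face of the green flat on the black marker's wheel, 33 mm from its axle
- spice_green_a: loose glass spice jar with a green cap, 46 mm across, 106 mm high, origin at the centre of its underside; stands between the markers, the farther one
- spice_green_b: loose glass spice jar with a green cap, 46 mm across, 106 mm high, origin at the centre of its underside; stands between the markers, the nearer one
- salt_shaker: loose salt shaker, 44 mm across, 90 mm high, origin at the centre of its underside
- label_tape: loose roll of cream tape lying flat, 104 mm across, 25 mm high, origin at the centre of its underside
- tumbler: loose clear drinking glass, 71 mm across, 88 mm high, origin at the centre of its underside

How it is judged:
On the way, in this order (a step that is already met when the one before it is completed fails the run):
1. a fingertip is on the wheel of the white marker (contact force between the fingers and wheel_white above 0.2 N and value of joint wheel_white below -0.5 rad), for 0.02 s.
2. the wheel of the white marker has clicked to green (value of joint wheel_white between -0.2 and 0.2 rad), for 0.2 s.
At the end, for the whole second after the job is handed in: the white marker's wheel rests in its click with green uppermost (within 0.12 rad, still), the black marker's wheel has not been turned, and the spice jars, salt shaker, glass and tape are within 25 mm of where they stood (value of joint wheel_white between -0.12 and 0.12 rad and velocity of joint wheel_white between -0.1 and 0.1 rad/s and distance of black_green from where it was at the start of the episode below 0.02 m and distance of each of spice_green_a, spice_green_b, salt_shaker, label_tape, tumbler from where it was at the start of the episode below 0.025 m); the robot touches nothing.
It fails at once if the wheel of the white marker is turned past green (value of joint wheel_white above 0.45 rad).
It fails at once if the wheel of the white marker is turned backwards, towards the robot, by half a click or more from its furthest starting colour (value of joint wheel_white below -4.05 rad).
It fails at once if the wheel is pinched or forced (over 20 N from the fingers) (contact force between the fingers and wheel_white above 20 N).
It fails at once if the wheel of the black marker is turned (distance of black_green from where it was at the start of the episode above 0.02 m).
It fails at once if a spice jar, the salt shaker, the glass or the tape is lifted or shoved more than 25 mm (distance of any of spice_green_a, spice_green_b, salt_shaker, label_tape, tumbler from where it was at the start of the episode above 0.025 m).
It also fails if it takes over 58 s, if anything falls off the work surface, if the arm or the gripper's body presses on something with over 40 N, if the wrist force passes 120 N, or if a joint passes its speed limit or range.

### The arm

A 6-joint arm with a two-finger parallel gripper is mounted at the origin on a cart in front of the work surface, level with it; the furniture and walls round the work are solid. World frame = base frame: x ahead of the robot, y to its left, z up, the work surface at z = 0. Lengths are in m, angles in rad, forces in N, time in s.
With the tool pointing down it reaches from about 0.35 to 0.975 m from the base axis. Payload 4.9 kg.
Tool frame: the origin (TCP) lies on the centre line of the jaws, within the pads' length; the fingertips stand ctrl.tcp_to_tips ahead of it and the grasp point (between the pads) lies 3 mm ahead of it (ctrl.tcp_to_tips is the distance from the TCP to the fingertips, in m); z points along the fingers, y is the direction in which the jaws open and shut (so a half turn about z gives the same grasp; the last joint's range is limited). The gripper opens to 85 mm and grips with 20 to 120 N. Pads are 22 mm wide; open, the fingers measure 114 mm over their backs; the gripper's body (76 mm by 85 mm) begins 54 mm behind the grasp point. The pads swing forward as they close: fully open they stand 13 mm farther back than shut.
Start: joints at [-1.399, 0.053, 1.613, -0, 1.476, -0.119], TCP at [0.179, -0.599, 0.253] pointing down, gripper open.
Joint ranges: [-3.01, 3.01], [-1.01, 2.22], [0.06, 2.58], [-1.02, 4.17], [0.09, 2.62], [-3.14, 3.14]. Speed limits (rad/s): [2.57, 2.57, 3.14, 3.14, 3.14, 3.14].

### API

Orientations are given as a rotation vector (axis times angle).
In Python, from station import ctrl, vision gives the robot as it stands.
- The arm moves only by the tool jog_arm, never from a script. Its argument "deltas" is a list of rows, each a list of 7 numbers: the turn, a rotation vector about the tool's x, y, z in rad, then the shift along the tool's x, y, z in cm, then the opening, from 0 (shut) to 1 (fully open). A call has 1 to 12 rows; each row shifts and turns the commanded pose from where the row before left it, along the tool's axes as they then stand; what a row does not reach is not made up. A row lasts 1/12 s, in which the tool goes at most 41.7 mm and 7.16 degrees, less where a joint would pass 70% of its speed; a pose out of reach is approached as far as the arm can. A call with a gripper value outside its range is refused whole. The fingers move at their own pace and stop on an object; "grip_force" is the grip in N (left out, the last holds). Time passes only in rows, so rows that do not move let the fingers close. It gives the time, the measured TCP pose, the force and the opening at its end, in the units of the state.
- ctrl.get_obs(): the state, without advancing time (a new reading comes with each control period).
- vision.get_image(name): name is "side" or "top" or "wrist"; returns (picture, depth): 420x560x3 uint8, red, green, blue; 420x560 float32, m along the optical axis (not along the pixel's ray), 0 where there is no reading.
- vision.calibration(name): a dict with "fx", "fy", "cx", "cy" (pixels), "dist" ([k1, k2, p1, p2, k3] as OpenCV has them; the pictures are not rectified), "rvec" (rotation vector, rad) and "tvec" (3), from world to camera coordinates, as OpenCV has them; the wrist camera has in their place "hand_eye" (4x4, takes a point from camera to tool coordinates, whose origin is the TCP and whose axes are the flange's). Camera axes: x right, y down, z forward; pixel columns grow to the right and rows downward; lengths in m; the calibration is good to about 2 mm. A picture is of the moment at which its call begins: read the wrist's pose just before it. calibration takes no time and is no camera call.
- ctrl.finish_job(): hands the job in, once; it reports no verdict.
The state is a dict: "t": time; "q": joint angles; "dq": joint speeds; "effort": joint torques, N m; "tool_pos": TCP position; "tool_rot": TCP orientation; "contact_force": force on the tool from outside, world axes, zero at the start; "wrist_torque": the same for the moment, N m; "opening": finger opening in m.
Only numpy, scipy, OpenCV 4.12 (cv2) and the standard library are available. Lean on these libraries where they do the work, as an engineer would, in place of code of your own. Each camera call takes 0.05 s, during which the arm holds its last target. There are 200 camera calls.

## Working session

There is one attempt and no reset: what is moved stays moved. The work goes in short steps, Python scripts to look and compute and a tool call to move; the robot and the scene stay as the last step left them, time stands still between calls to the robot, and variables do not carry over. Pictures are saved under pics/ and viewed, about 8 in all and at most 12, crops included, and the job is handed in when it is done.

Besides the shell and the picture viewer there is one more tool, called as name(argument=value, ...) on one line, values as JSON. jog_arm: Moves the arm, as the interface text tells. Its arguments: {"type":"object","properties":{"deltas":{"type":"array"},"grip_force":{"type":"number"}},"required":["deltas"]}

```bash
mkdir -p pics; ls
cat > h.py <<'E'
import numpy as np, cv2
from station import ctrl, vision
def snap(name):
    im,d=vision.get_image(name); np.savez(f'{name}.npz',im=im,d=d); return im,d
def save(im,fn): cv2.imwrite('pics/'+fn,im[:,:,::-1])
def world(name,u,v,z=None,d=None):
    c=vision.calibration(name); K=np.array([[c['fx'],0,c['cx']],[0,c['fy'],c['cy']],[0,0,1.]])
    p=cv2.undistortPoints(np.array([[[u,v]]],float),K,np.array(c['dist']))[0,0]; r=np.array([p[0],p[1],1.])
    R=cv2.Rodrigues(np.array(c['rvec'],float))[0]; t=np.array(c['tvec'],float).ravel()
    o=-R.T@t; w=R.T@r
    return o+w*(d if d is not None else (z-o[2])/w[2])
E
python3 - <<'E'
from h import *
a,_=snap('top'); b,_=snap('side'); save(a,'top1.png'); save(b,'side1.png')
o=ctrl.get_obs(); print(o, ctrl.tcp_to_tips)
E
```

```text
pics
{'t': 0.1, 'q': array([-1.39900569e+00,  5.33055497e-02,  1.61414648e+00,  1.08131700e-05,
        1.47596020e+00, -1.18951713e-01]), 'dq': array([-0.00080711, -0.00310722, -0.00404244, -0.00129483,  0.00017704,
       -0.00065046]), 'effort': array([-6.41683570e-06, -3.94905925e+01, -3.71363783e+01, -9.68562676e-05,
        3.93556460e-03,  1.51488268e-05]), 'tool_pos': array([ 0.17910921, -0.59825592,  0.25218288]), 'tool_rot': array([-3.10665598e+00, -4.54825035e-01,  5.85672237e-05]), 'contact_force': array([-0.07518379,  0.2220737 ,  0.21655251]), 'wrist_torque': array([-0.04136574,  0.05514421, -0.03722333]), 'opening': 0.08547500402201612} 0.022
```

View pics/top1.png

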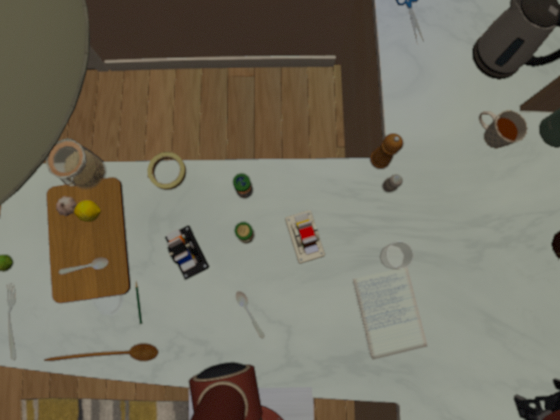

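View pics/side1.png

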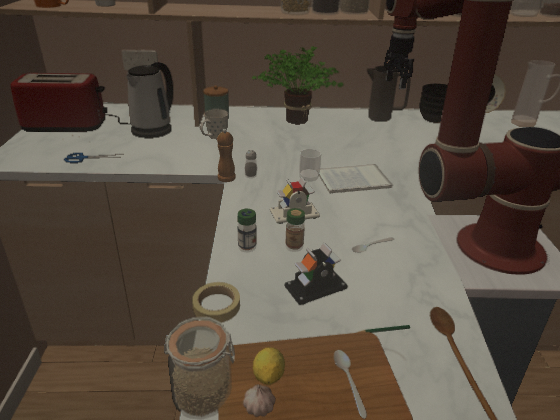

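The top view shows the white marker at about (306,237), with red seemingly uppermost. The black marker is at (186,252), and the jars are at (242,185) and (244,231). I'll enlarge both views of the white marker.

Run:
```python
from h import *
a=np.load('top.npz');b=np.load('side.npz')
A=cv2.resize(a['im'][200:270,275:340],None,fx=8,fy=8,interpolation=cv2.INTER_CUBIC)
B=cv2.resize(b['im'][170:230,265:325],None,fx=8,fy=8,interpolation=cv2.INTER_CUBIC)
A=cv2.resize(A,(400,430));B=cv2.resize(B,(400,400));B=cv2.copyMakeBorder(B,0,30,0,0,cv2.BORDER_CONSTANT)
save(cv2.convertScaleAbs(np.hstack([A,B]),alpha=1.5),'crop1.png')
for n,u,v,z in [('white',306,237,.1),('black',186,252,.1),('jarA',242,185,.1),('jarB',244,231,.1),('tumbler',396,256,.05),('salt',392,183,.05)]: print(n,world('top',u,v,z))
d=a['d']; print(np.round(d[225:250:2,298:316:2],3))
for k in ('top','side'): print(vision.calibration(k))
# base corners from side/top
```

```text
white [ 0.52012213 -0.14378277  0.1       ]
black [0.48707727 0.14709136 0.1       ]
jarA [0.65162342 0.01194861 0.1       ]
jarB [0.53666078 0.00662597 0.1       ]
tumbler [ 0.473499   -0.37611302  0.05      ]
salt [ 0.66487311 -0.37743365  0.05      ]
[[0.966 0.968 0.972 0.973 0.972 0.975 0.983 1.001 0.998]
 [0.985 0.974 0.978 0.981 0.978 0.98  0.984 0.98  0.992]
 [1.001 0.981 0.982 0.983 0.979 0.981 0.978 0.981 0.989]
 [1.023 0.98  0.979 0.983 0.98  0.984 0.98  0.98  0.997]
 [0.987 0.981 0.975 0.978 0.982 0.978 0.979 0.977 0.977]
 [0.987 1.001 0.979 0.982 0.977 0.981 0.978 0.977 0.98 ]
 [0.985 1.007 0.979 0.978 0.977 0.978 0.971 0.972 0.968]
 [0.986 0.985 0.975 0.974 0.97  0.969 0.964 0.967 0.963]
 [0.988 0.989 0.99  0.958 0.962 0.961 0.961 0.985 0.988]
 [0.995 0.993 1.006 0.986 0.987 0.987 0.991 0.989 0.99 ]
 [1.017 0.999 1.028 0.99  0.991 0.992 0.995 0.998 0.993]
 [1.039 1.033 1.056 0.994 0.996 0.994 0.994 0.997 0.992]
 [1.056 1.029 1.058 1.027 0.996 0.99  0.997 0.993 0.993]]
{'fx': 402.6214817909694, 'fy': 402.6214817909694, 'cx': 281.1691385004341, 'cy': 209.73979924617322, 'dist': array([-0.08343726,  0.        ,  0.        ,  0.        ,  0.        ]), 'rvec': array([ 2.11785349, -2.1451664 ,  0.19564192]), 'tvec': array([-0.07712545,  0.59745293,  0.98197793])}
{'fx': 468.4690144762149, 'fy': 468.4690144762149, 'cx': 279.55741530994413, 'cy': 202.5598227047592, 'dist': array([0.05259233, 0.        , 0.        , 0.        , 0.        ]), 'rvec': array([-0.0045655 ,  2.71690906, -1.5240695 ]), 'tvec': array([0.57390312, 0.11582683, 1.23906149])}
```

View pics/crop1.png

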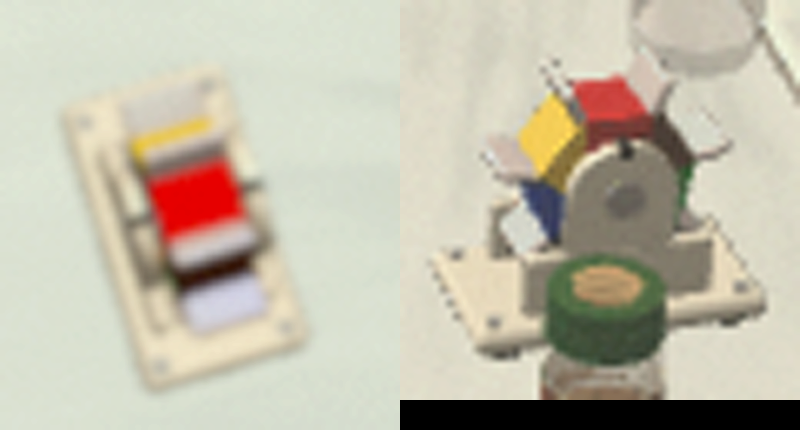

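Red is uppermost, with yellow forward of it and brown on the robot side, so the wheel stands two clicks before green (-1.80). Next I'll work out the pose from the base corners, which in the crop are about (62,110), (215,62), (310,345) and (150,390).

Run:
```python
from h import *
s=400/65; 
def px(x,y): return 275+x/s-.42, 200+y*70/430-.42
C=[world('top',*px(*p),.012)[:2] for p in [(65,108),(215,66),(310,343),(150,390)]]
C=np.array(C);print(C, C.mean(0))
print([np.linalg.norm(C[i]-C[(i+1)%4]) for i in range(4)])
f=(C[0]+C[1])/2-(C[2]+C[3])/2; print('yaw',np.arctan2(f[1],f[0]))
g=(C[0]+C[3]-C[1]-C[2])/2; print('yaw y',np.arctan2(-g[0],g[1]))
print('red ctr',world('top',*px(195,198),.099)[:2])
# ribs tops via top+depth
for n,p in [('rib near edge ends',(170,262)),('',(255,240)),('rib far edge',(140,160)),('',(222,135)),('axle L',(133,218)),('axle R',(258,185))]: print(n,world('top',*px(*p),.113 if 'axle' not in n else .09))
# all depth pts near marker above z=.085
a=np.load('top.npz');
P=np.array([world('top',u,v,d=a['d'][v,u]) for v in range(215,260) for u in range(290,322)])
for lo,hi in [(.104,.13),(.085,.104)]:
  q=P[(P[:,2]>lo)&(P[:,2]<hi)];print(lo,len(q),q.mean(0),q.min(0),q.max(0))
o=ctrl.get_obs(); R=cv2.Rodrigues(o['tool_rot'])[0]; print(R)
```

```text
[[ 0.58355306 -0.09540318]
 [ 0.60125947 -0.16092323]
 [ 0.48039732 -0.19854903]
 [ 0.46139503 -0.12975521]] [ 0.53165122 -0.14615766]
[np.float64(0.06787041326510405), np.float64(0.12658340627570247), np.float64(0.07137000619777487), np.float64(0.12689620344608366)]
yaw 0.2879489865765488
yaw y 0.26679002487414666
red ctr [ 0.532901   -0.14480065]
rib near edge ends [ 0.506279   -0.13353038  0.113     ]
 [ 0.51441525 -0.16679815  0.113     ]
rib far edge [ 0.54644175 -0.12267973  0.113     ]
 [ 0.55591944 -0.15500503  0.113     ]
axle L [ 0.52628825 -0.12050934  0.09      ]
axle R [ 0.53890066 -0.17075497  0.09      ]
0.104 107 [ 0.5332059  -0.14659569  0.11041678] [ 0.50681492 -0.16720667  0.10400242] [ 0.55803041 -0.12419915  0.11675367]
0.085 287 [ 0.53052869 -0.14612253  0.09485652] [ 0.50431027 -0.17464731  0.08501537] [ 0.55426831 -0.11554388  0.10395766]
[[ 9.58031664e-01  2.86662240e-01 -3.00443968e-04]
 [ 2.86662308e-01 -9.58030010e-01  1.79462791e-03]
 [ 2.26617718e-04 -1.80543632e-03 -9.99998345e-01]]
```

The white axle is at about (0.532, -0.146) with yaw of about 0.28, so the tool's x axis already points along the flick direction. I'll close the fingers and travel high to a point behind the wheel.

jog_arm(deltas=[[0,0,0,1.5,-1.2,0,0],[0,0,0,3,-2.4,0,0],[0,0,0,3,-2.4,0,0],[0,0,0,3,-2.4,0,0],[0,0,0,3,-2.4,0,0],[0,0,0,3,-2.4,0,0],[0,0,0,3,-2.4,0,0],[0,0,0,3,-2.4,0,0],[0,0,0,3,-2.4,0,0],[0,0,0,3,-2.4,0,0],[0,0,0,3,-2.4,0,0],[0,0,0,3,-2.4,0,0]], grip_force=20)

```text
t: 1.1
tool_pos: [0.4311, -0.2335, 0.253]
tool_rot: [-3.108, -0.455, 0.0]
contact_force: [0.7, -0.8, 0.3]
opening: 0.0001
```

jog_arm(deltas=[[0,0,0,2.6,-1.87,0,0],[0,0,0,2.6,-1.87,0,0],[0,0,0,2.57,-1.87,0,0],[0,0,0,0,0,2,0],[0,0,0,0,0,3,0],[0,0,0,0,0,3,0],[0,0,0,0,0,1,0],[0,0,0,0,0,0,0],[0,0,0,0,0,0,0]])

```text
t: 1.85
tool_pos: [0.4888, -0.1595, 0.1634]
tool_rot: [-3.108, -0.455, 0.001]
contact_force: [0.9, 0.2, 0.9]
opening: -0.0
```

Run:
```python
from h import *
o=ctrl.get_obs(); print(o['tool_pos'],o['contact_force'])
b,_=snap('side'); a,_=snap('wrist'); snap('top')
B=cv2.resize(b[125:230,235:345],None,fx=4.5,fy=4.5,interpolation=cv2.INTER_CUBIC)
W=cv2.resize(a,(300,225)); 
B=cv2.convertScaleAbs(B,alpha=1.5); W=cv2.copyMakeBorder(W,0,B.shape[0]-225,0,0,cv2.BORDER_CONSTANT)
save(np.hstack([B,W]),'pre.png'); print(B.shape)
```

```text
[ 0.48877699 -0.15945829  0.16335693] [0.94123412 0.21507811 0.87443149]
(472, 495, 3)
```

View pics/pre.png

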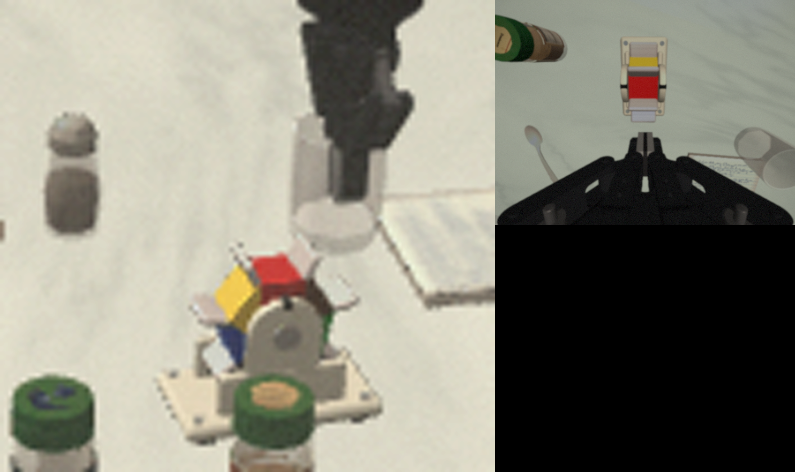

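The closed fingers are in line with the wheel: in the wrist view the wheel is at column 643 and the fingers at 645. In the side view the tip is at crop (350,200). I'll check its height by projection.

Run:
```python
from h import *
c=vision.calibration('side');K=np.array([[c['fx'],0,c['cx']],[0,c['fy'],c['cy']],[0,0,1.]])
P=np.array([[.489,-.1595,z] for z in (.151,.141,.131)]+[[.5325-.0226*.96,-.146-.0226*.27,.1128],[.5325+.0226*.96,-.146+.0226*.27,.1128]])
p=cv2.projectPoints(P,c['rvec'],c['tvec'],K,c['dist'])[0][:,0]
print((p-[235,125])*4.5)
```

```text
[[343.40822516 178.86880784]
 [342.42352517 193.50335263]
 [341.4475624  208.01783086]
 [305.14765796 239.25816856]
 [235.24012058 247.62462155]]
```

jog_arm(deltas=[[0,0,0,0,0,1.2,0],[0,0,0,0,0,1.2,0],[0,0,0,0,0,1,0],[0,0,0,0.4,0,0,0],[0,0,0,0.4,0,0,0],[0,0,0,0.3,0,0,0],[0,0,0,0.3,0,0,0],[0,0,0,0.3,0,0,0],[0,0,0,0.3,0,0,0]])

```text
t: 2.75
tool_pos: [0.5087, -0.1539, 0.13]
tool_rot: [3.108, 0.455, 0.001]
contact_force: [-2.1, 0.1, 1.1]
opening: -0.0001
```

jog_arm(deltas=[[0,0,0,0.3,0,0,0],[0,0,0,0.3,0,0,0],[0,0,0,0.3,0,0,0],[0,0,0,0.3,0,0,0],[0,0,0,0.3,0,0,0],[0,0,0,0.3,0,0,0],[0,0,0,0.3,0,0,0],[0,0,0,0,0,0,0]])

```text
t: 3.42
tool_pos: [0.5287, -0.1474, 0.1293]
tool_rot: [-3.108, -0.456, -0.001]
contact_force: [-0.2, 0.0, 0.2]
opening: 0.0003
```

Run:
```python
from h import *
o=ctrl.get_obs(); print(o['t'],o['tool_pos'],o['contact_force'])
b,_=snap('side')
B=cv2.resize(b[145:230,250:335],None,fx=6,fy=6,interpolation=cv2.INTER_CUBIC)
save(cv2.convertScaleAbs(B,alpha=1.5),'push1.png')
```

```text
3.4167 [ 0.5287421  -0.14743049  0.12930901] [-0.21885697  0.00538234  0.18279424]
```

View pics/push1.png

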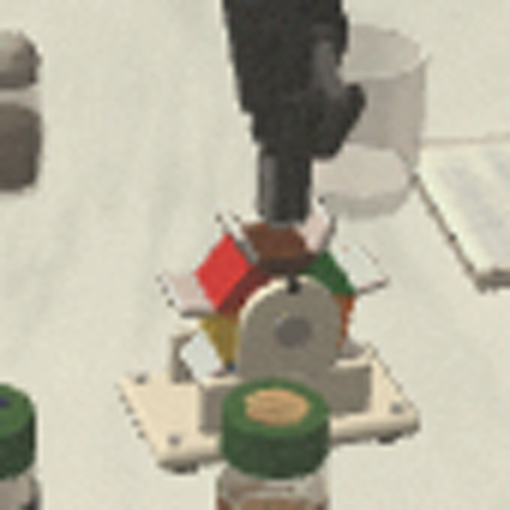

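The wheel turned exactly one click: brown is on top at (278,243) and green is next on the robot side at (328,270). The finger stands free between the ribs. I'll lift, go back and repeat.

jog_arm(deltas=[[0,0,0,0,0,-0.8,0],[0,0,0,0,0,-1.3,0],[0,0,0,0,0,-1.3,0],[0,0,0,-1.4,0,0,0],[0,0,0,-1.4,0,0,0],[0,0,0,-1.3,0,0,0],[0,0,0,0,0,0,0],[0,0,0,0,0,1.2,0],[0,0,0,0,0,1.2,0],[0,0,0,0,0,1,0],[0,0,0,0,0,0,0]])

```text
t: 4.38
tool_pos: [0.4873, -0.1583, 0.1255]
tool_rot: [-3.105, -0.455, 0.008]
contact_force: [0.4, -0.1, -1.3]
opening: -0.0002
```

jog_arm(deltas=[[0,0,0,0,0,0,0],[0,0,0,0,0,0,0],[0,0,0,0,0,0,0]])

```text
t: 4.63
tool_pos: [0.4894, -0.1594, 0.1296]
tool_rot: [3.108, 0.455, 0.001]
contact_force: [-0.5, -0.2, 0.5]
opening: -0.0003
```

It has settled at the same place as before, so I'll push the same 4.1 cm.

jog_arm(deltas=[[0,0,0,0.4,0,0,0],[0,0,0,0.4,0,0,0],[0,0,0,0.3,0,0,0],[0,0,0,0.3,0,0,0],[0,0,0,0.3,0,0,0],[0,0,0,0.3,0,0,0]])

```text
t: 5.13
tool_pos: [0.5084, -0.1537, 0.1295]
tool_rot: [3.108, 0.455, -0.0]
contact_force: [-2.2, -1.1, 1.7]
opening: -0.0003
```

jog_arm(deltas=[[0,0,0,0.3,0,0,0],[0,0,0,0.3,0,0,0],[0,0,0,0.3,0,0,0],[0,0,0,0.3,0,0,0],[0,0,0,0.3,0,0,0],[0,0,0,0.3,0,0,0],[0,0,0,0.3,0,0,0],[0,0,0,0,0,0,0],[0,0,0,0,0,0,0],[0,0,0,0,0,0,0],[0,0,0,0,0,0,0]])

```text
t: 6.05
tool_pos: [0.5281, -0.1476, 0.1293]
tool_rot: [-3.108, -0.455, 0.0]
contact_force: [-0.0, 0.2, -0.3]
opening: -0.0002
```

jog_arm(deltas=[[0,0,0,0,0,-0.8,0],[0,0,0,0,0,-1.3,0],[0,0,0,0,0,-2,0],[0,0,0,0,0,-3,0],[0,0,0,-2,0,-2,0],[0,0,0,-3,0,0,0],[0,0,0,-3,0,0,0],[0,0,0,0,0,0,0],[0,0,0,0,0,0,0],[0,0,0,0,0,0,0],[0,0,0,0,0,0,0]])

```text
t: 6.97
tool_pos: [0.4523, -0.1705, 0.2211]
tool_rot: [3.108, 0.456, 0.002]
contact_force: [-0.6, -0.2, -0.4]
opening: -0.0002
```

Run:
```python
from h import *
o=ctrl.get_obs(); print(o['t'],o['tool_pos'],o['contact_force'])
b,_=snap('side')
B=cv2.resize(b[120:320,200:400],None,fx=3,fy=3,interpolation=cv2.INTER_CUBIC)
save(cv2.convertScaleAbs(B,alpha=1.5),'after.png')
```

```text
6.9667 [ 0.45234832 -0.17053449  0.22105266] [-0.58807172 -0.19894063 -0.39516045]
```

View pics/after.png

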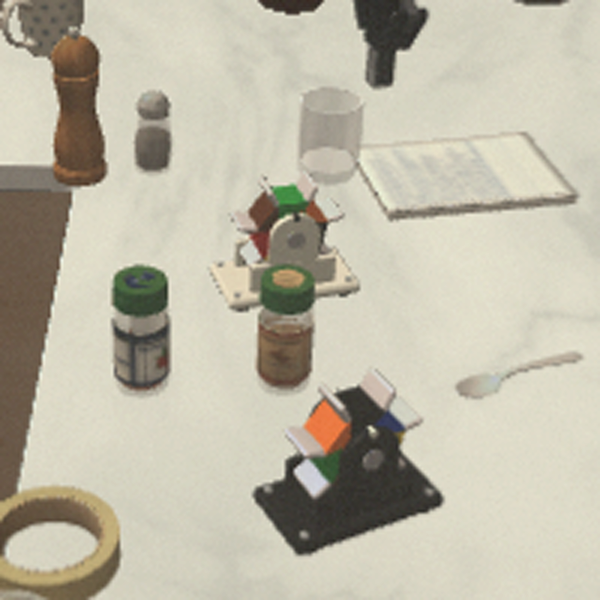

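Green lies level on top of the white wheel at (288,197). The black marker looks unchanged, with orange forward and the black flat on top. The jars, salt shaker, glass and tape stand where they were, and the gripper is clear of everything.

```bash
python3 -c "
from station import ctrl
print(ctrl.finish_job())"
```

```text
the job is handed in; nothing more can be done
None
```

The white marker's wheel now rests with green uppermost. It started on red, two clicks before green, and I flicked it forward with the closed fingertips, red to brown to green.

- **Force:** the wrist readings between moves were about 3 N or less. I did not see the peak force during a flick.
- **Last picture:** taken just before hand-in, it showed green level on top. The black marker, jars, salt shaker, glass and tape looked unmoved, and the arm was clear at TCP z = 0.22 m, about 7 s in. I judged these by eye and did not re-measure the positions.
- **Failed checks:** none failed or disagreed. After one descent the height read about 4 mm low, and it settled back before I pushed. The hand-in itself gives no verdict.

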